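Fold out the headphone hook and hang up the headphones

TASK

Swing the folded hook on the side of the desk shelf fully out to its stop, then pick the headphones up and hang them by the middle of the headband in the dip just before the hook's raised end, and let go so that they hang straight. The dip has to be found by feel; work gently, pushing the hook no harder than about 2 kg and the headphones no harder than about 1 kg, and leave the other things on the desk where they are.

Things in the scene. Friction and masses are not known exactly. Their poses are not given: they have to be found in the camera images.
- rack: Light-wood desk shelf, fixed. Origin on the desk at the foot of the middle of its side panel's front face: -x points out of that face (the hook's side), y along the panel, z up. Panel 260 mm wide (y), 18 mm thick (x 0 to 18), 245 mm high. Shelf and books behind it reach x 208 mm, height 210 mm; x 18 to 80 mm is free above z 140 mm.
- notch (a point): Centre of the finger notch cut right through the panel's top edge: rack y -45 to +5 mm, z 185 to 245 mm (open at the top). It lies behind the outer half of the folded hook, so fingers can go down behind the hook there and push it outwards. Point at rack x 9, y -20, z 215 mm; axes the rack's.
- hinge_axis (a point): Point on the hook's vertical hinge axis at mid-height of the hook bar, 215 mm above the desk, 13 mm in front of the panel face (rack x -13, y +50 mm); fixed, its axes are the rack's. The aluminium bar is 18 mm thick (9 mm each side of the line through the axis); its underside is 11 mm below this point and the whole hook is 75 to 107 mm long from the axis.
- hook (a joint): Hinge angle of the plain aluminium swing-out hook, rad. Near 0: folded flat along the panel, pointing to the rack's -y. It grows as the hook swings out about the vertical hinge_axis, to a firm stop at 1.57, pointing to the rack's -x. Stiff friction (0.3 N m, 4 N at 70 mm out); it stays where it is left.
- hook_land (a point): On the hook, 30 mm out from the hinge axis, on the level land (top 11 mm above hinge_axis; 10 mm nearer the hinge). Beyond the land: a dip 24 mm long, floor 2 mm above hinge_axis; then the raised end, 9 mm long, top 22 mm above hinge_axis. These sit on a firmly clamped sleeve, set differently each time, NOT measured: dip centre 54 to 86 mm from the axis; land reaches at least 42 mm.
- band_top (a point): Middle of the headband of black headphones (190 mm wide, 174 mm high, about 220 g), mid-thickness: band top 4 mm above, underside 4 mm below. They start upright on their ear cups, this point 170 mm above the desk. Axes: x square to the band's plane, y from cup to cup, z up. Band 20 mm wide in x, flat upright sides. Cups 58 mm in x, 76 mm high, inner faces at y +-57 mm.
- band_grip (a point): A place to grip the band across x (20 mm wide): on the band's centreline 38 mm from the middle towards +y and 7 mm lower than band_top, axes the same; the band is symmetric, so y -38 mm serves too. Gripping there leaves the middle of the band free for the hook.
- mug: black mug, 80 mm across, 95 mm high; origin under its centre; to be left alone
- mouse: black computer mouse 105 x 58 x 35 mm, long axis x; origin under its centre; to be left alone
- phone: grey phone lying flat, 148 x 72 x 9 mm, long axis x; origin under its centre; to be left alone
- carton: small green medicine carton 120 x 50 x 65 mm high; origin under its centre; to be left alone
- pen: black pen lying flat, about 160 mm long along x, 10 mm thick; origin under the middle of its barrel; to be left alone
- pencup: white pen cup with two pencils, 76 mm across, 100 mm high, pencils up to 160 mm; origin under its centre; to be left alone
There are look-alikes about, which are no part of the job. Leave any purple look-alike of the part that bears band_top alone.

How it is judged:
By the outcome, as a careful person would: the job done as asked, in the order asked, and still so for the second after the job is handed in, with the robot touching nothing.
It also fails if it takes over 72 s, if anything falls off the work surface, if the arm or the gripper's body presses on something with over 40 N, if the wrist force passes 120 N, or if a joint passes its speed limit or range.

ROBOT

A 6-joint arm with a two-finger parallel gripper is mounted at the origin on the work surface. World frame = base frame: x ahead of the robot, y to its left, z up, the work surface at z = 0. Lengths are in m, angles in rad, forces in N, time in s.
With the tool pointing down it reaches from about 0.15 to 0.775 m from the base axis. Payload 6.1 kg.
Tool frame: the origin (TCP) lies at the very end of the fingers, on their centre line; the grasp point (between the pads) lies 19 mm behind it; z points along the fingers, y is the line along which they close (so a half turn about z gives the same grasp; the last joint's range is limited). The gripper opens to 85 mm and grips with 20 to 120 N. Pads are 22 mm wide; open, the fingers measure 114 mm over their backs; the gripper's body (76 mm by 85 mm) begins 54 mm behind the grasp point. The pads swing forward as they close: fully open they stand 13 mm farther back than shut.
Start: joints at [1.26, 0.126, -0.04, 1.405, 0, 1.571], TCP at [0.161, 0.5, 0.231] pointing down, gripper open.
Joint ranges: [-2.72, 2.72], [-0.95, 1.95], [-1.27, 1.35], [-1.78, 2.02], [-1.46, 1.47], [-3.14, 3.14]. Speed limits (rad/s): [2.39, 2.39, 3.01, 3.14, 3.14, 3.14].

INTERFACE

Orientations are given as a unit quaternion [x, y, z, w].
In Python, from workcell import monitor, eyes, ctrl, models gives the robot as it stands. The module is installed in compiled form; this text tells all that it offers.
- The arm moves only by the tool drive_tool, never from a script. Its argument "steps" is a list that holds one entry, the list of rows, each a list of 7 numbers: the shift along the tool's x, y, z in units of 0.5 m (1.0 is 0.5 m), then the turn, a rotation vector about the tool's x, y, z in units of 2 pi rad (1.0 is 2 pi rad), then the opening, from -1 (shut) to 1 (fully open). In form: [[[dx, dy, dz, rx, ry, rz, gripper], ...]]. A call has 1 to 8 rows; each row is the pose to reach, as a shift and turn from the pose commanded when the call began, along the tool's axes at that moment, turning the shorter way round; what a row does not reach only later rows make up. A row lasts 1/8 s, in which the tool goes at most 62.5 mm and 10.7 degrees, less where a joint would pass 70% of its speed; a pose out of reach is approached as far as the arm can. A call with a number of a shift or a turn outside -1 to 1 is refused whole. A call with a gripper value outside its range is refused whole. The fingers move at their own pace and stop on an object; "newtons" is the grip in N (left out, the last holds). Time passes only in rows, so rows that repeat a pose let the fingers close. It gives the time, the measured TCP pose, the force, the opening and the grip force at its end, in the units of the state.
- monitor.sense(): the state, without advancing time (a new reading comes with each control period).
- eyes.get_image(name): name is "scene" or "side" or "wrist"; returns the picture (400x640x3 uint8, red, green, blue); there is no depth.
- eyes.camera_model(name): a dict with "camera_matrix" (3x3 intrinsics, pixels), "extrinsics" (4x4, takes a point from world to camera coordinates); the wrist camera has in their place "T_tool_cam" (4x4, takes a point from camera to tool coordinates, whose origin is the TCP and whose axes are the flange's). Camera axes: x right, y down, z forward; pixel columns grow to the right and rows downward; lengths in m; the calibration is good to about 2 mm. A picture is of the moment at which its call begins: read the wrist's pose just before it. camera_model takes no time and is no camera call.
- ctrl.finish_job(): hands the job in; it is judged then, once.
Trained networks look in the newest picture that a camera, given by its name, has taken for a name from the list of things; names that differ only in an ending like _2 or _b are one class to them, and where a whole thing is asked for, a point or a joint stands for the part that bears it (a point fixed in the world has none). Each returns a list of dicts, best first, with "conf" (0 to 1); they miss things now and then, are a little off and sometimes report something else, mostly with a low value. They report only what shows in the picture. A call takes as long as a camera call. They do not tell look-alikes from the thing itself.
- models.recognise(thing, camera): "box" ([left, top, right, bottom] in pixels, round what is visible of it).
- models.pinpoint(thing, camera): "point" ([column, row] in pixels: a listed point, or the origin of a listed thing).
The state is a dict: "clock": time; "qpos": joint angles; "dq": joint speeds; "joint_efforts": joint torques, N m; "eef_pos": TCP position; "tcp_rot": TCP orientation; "force": force on the tool from outside, world axes, zero at the start; "moment": the same for the moment, N m; "grip_width": opening from 0.0 (shut) to 1.0 (fully open); "grasp_force": force on a finger pad.
Only numpy, scipy, OpenCV 4.12 (cv2) and the standard library are available. Lean on these libraries where they do the work, as an engineer would, in place of code of your own. Each camera call takes 0.05 s, during which the arm holds its last target. There are 200 camera calls.

## Working session

There is one attempt and no reset: what is moved stays moved. The work goes in short steps, Python scripts to look and compute and a tool call to move; the robot and the scene stay as the last step left them, time stands still between calls to the robot, and variables do not carry over. Pictures are saved under pics/ and viewed, at most 10 in all, crops included, and the job is handed in when it is done.

Besides the shell and the picture viewer there is one more tool, called in YAML: its name, and indented under it one key for each argument. drive_tool: Moves the arm, as the interface text tells. Its arguments: {"type":"object","properties":{"steps":{"type":"array","items":{"type":"array","items":{"type":"array","items":{"type":"number"}}}},"newtons":{"type":"number"}},"required":["steps"]}

```bash
mkdir -p pics; cat > h.py <<'E'
import numpy as np, cv2
from workcell import monitor, eyes, ctrl, models
from scipy.spatial.transform import Rotation as R
def cam(n):
    m=eyes.camera_model(n); K=np.array(m["camera_matrix"])
    if n=="wrist":
        s=monitor.sense(); T=np.eye(4); T[:3,:3]=R.from_quat(s["tcp_rot"]).as_matrix(); T[:3,3]=s["eef_pos"]
        return K,np.linalg.inv(T@np.array(m["T_tool_cam"]))
    return K,np.array(m["extrinsics"])
def ray(n,p,c=None):
    K,E=c or cam(n); d=np.linalg.solve(K,[p[0],p[1],1]); 
    return -E[:3,:3].T@E[:3,3], E[:3,:3].T@d
def atz(n,p,z,c=None):
    o,d=ray(n,p,c); return o+d*(z-o[2])/d[2]
def tri(obs):
    A=np.zeros((3,3));b=np.zeros(3);L=[]
    for o,d in obs:
        d=d/np.linalg.norm(d);P=np.eye(3)-np.outer(d,d);A+=P;b+=P@o
    x=np.linalg.solve(A,b)
    res=[np.linalg.norm((np.eye(3)-np.outer(d,d)/(d@d))@(x-o)) for o,d in obs]
    return x,res
def proj(n,X,c=None):
    K,E=c or cam(n); v=E[:3,:3]@X+E[:3,3]; v=K@v; return v[:2]/v[2]
def save(n,f):
    im=eyes.get_image(n); cv2.imwrite(f"pics/{f}.png",im[:,:,::-1]); return im
E
cat > a.py <<'E'
from h import *
np.set_printoptions(precision=3,suppress=True)
s=monitor.sense(); print(s["clock"],s["eef_pos"],s["tcp_rot"],s["grip_width"],s["force"])
ims=[save(n,"a_"+n) for n in("scene","side")]
cv2.imwrite("pics/a.png",np.vstack([cv2.resize(i,(480,300)) for i in ims])[:,:,::-1])
for t in("band_top","band_grip","hinge_axis","notch","hook_land","rack"):
    for n in("scene","side"):
        print(t,n,[(np.round(d["point"],1).tolist(),round(d["conf"],2)) for d in models.pinpoint(t,n)])
E
python3 a.py
```

```text
0.0 [0.16  0.499 0.231] [ 0.155  0.988 -0.001 -0.   ] 0.9994060946124379 [-0.097  0.525  0.068]
band_top scene [([141.3, 181.1], 0.98), ([318.3, 192.5], 0.65)]
band_top side [([314.9, 192.1], 0.93), ([397.1, 309.6], 0.63)]
band_grip scene [([312.7, 185.9], 0.82), ([155.4, 176.6], 0.69), ([372.3, 159.2], 0.42)]
band_grip side [([386.0, 305.5], 0.88), ([309.1, 200.1], 0.74), ([242.0, 135.4], 0.58)]
hinge_axis scene [([437.2, 139.6], 0.87)]
hinge_axis side [([237.3, 142.5], 0.71)]
notch scene [([458.6, 151.1], 0.69)]
notch side [([242.3, 129.5], 0.88)]
hook_land scene [([442.7, 142.1], 0.69)]
hook_land side [([242.6, 136.4], 0.49)]
rack scene [([436.1, 190.7], 0.62)]
rack side [([250.6, 172.3], 0.89)]
```

View pics/a_scene.png

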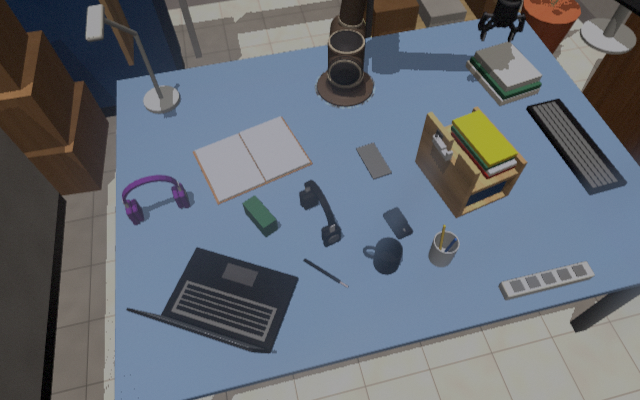

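View pics/a_side.png

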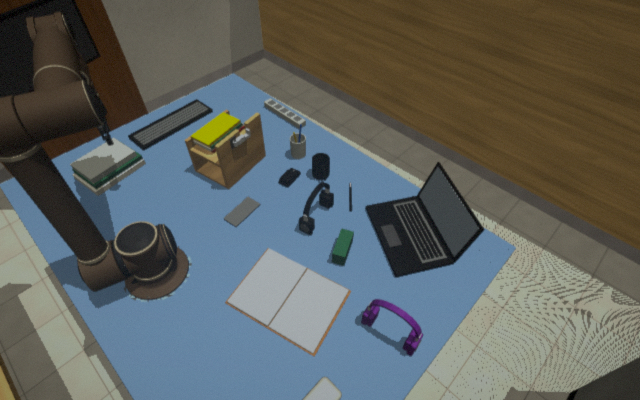

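```bash
cat > b.py <<'E'
from h import *
np.set_printoptions(precision=3,suppress=True)
S=lambda p:ray("scene",p); D=lambda p:ray("side",p)
for nm,a,b in [("btA",[141.3,181.1],[314.9,192.1]),("btB",[318.3,192.5],[397.1,309.6]),("btAx",[141.3,181.1],[397.1,309.6]),("gA",[155.4,176.6],[309.1,200.1]),("gB",[312.7,185.9],[386,305.5]),("hinge",[437.2,139.6],[237.3,142.5]),("notch",[458.6,151.1],[242.3,129.5]),("land",[442.7,142.1],[242.6,136.4]),("rack",[436.1,190.7],[250.6,172.3])]:
    print(nm,*tri([S(a),D(b)]))
for n in("scene","side"):
    K,E=cam(n);print(n,-E[:3,:3].T@E[:3,3],E[2,:3],K[0,0])
E
python3 b.py
```

```text
btA [ 0.497 -0.552  0.409] [np.float64(0.16636058907496892), np.float64(0.16636058907496887)]
btB [ 0.506 -0.472  0.005] [np.float64(0.24682657905052627), np.float64(0.2468265790505264)]
btAx [ 0.416 -0.751  0.171] [np.float64(0.004964904827175157), np.float64(0.004964904827175295)]
gA [ 0.473 -0.536  0.378] [np.float64(0.15527317360197262), np.float64(0.15527317360197285)]
gB [ 0.483 -0.46   0.006] [np.float64(0.2227541032224317), np.float64(0.22275410322243164)]
hinge [0.518 0.145 0.214] [np.float64(0.003201940783523936), np.float64(0.0032019407835239613)]
notch [0.579 0.189 0.22 ] [np.float64(0.0022294456007822946), np.float64(0.002229445600782544)]
land [0.546 0.146 0.231] [np.float64(0.006057027880509381), np.float64(0.006057027880509219)]
rack [ 0.565  0.168 -0.008] [np.float64(0.005002385872893549), np.float64(0.0050023858728933295)]
scene [ 1.33  -0.395  1.296] [-0.531  0.12  -0.839] 457.10096977683367
side [-0.084 -0.905  1.219] [ 0.469  0.459 -0.754] 372.2683156372621
```

```bash
python3 - <<'E'
import cv2,numpy as np
a=cv2.imread("pics/a_scene.png");b=cv2.imread("pics/a_side.png")
f=lambda i,x,y:cv2.resize(i[y:y+100,x:x+133],(399,300),interpolation=cv2.INTER_CUBIC)
cv2.imwrite("pics/crop.png",np.vstack([np.hstack([f(a,400,105),f(b,170,95)]),np.hstack([f(a,260,160),f(b,260,160)])]))
E
```

```text
(no output)
```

View pics/crop.png

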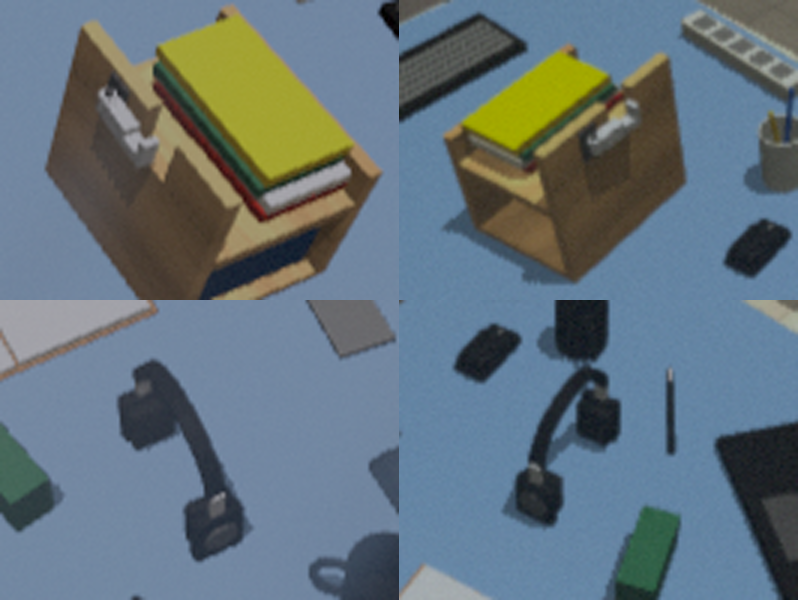

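```bash
cat > c.py <<'E'
from h import *
from scipy.optimize import least_squares
np.set_printoptions(precision=4,suppress=True)
C={n:cam(n) for n in("scene","side")}
obs=[("scene",(0,.13,.245),(427.7,113)),("scene",(0,.13,0),(415.7,161.7)),("scene",(0,-.13,.245),(474.5,175)),("side",(0,.13,.245),(220.7,147.3)),("side",(0,.13,0),(229,188.3)),("side",(0,-.13,.245),(259.7,115)),("side",(0,-.13,0),(265.3,155.7)),
("scene",(-.013,.05,.215),(437.2,139.6)),("side",(-.013,.05,.215),(237.3,142.5)),("scene",(.009,-.02,.215),(458.6,151.1)),("side",(.009,-.02,.215),(242.3,129.5))]
def W(p,X):
    c,s=np.cos(p[2]),np.sin(p[2]); return np.array([p[0]+c*X[0]-s*X[1],p[1]+s*X[0]+c*X[1],X[2]])
def fit(obs,p0):
    f=lambda p:np.concatenate([proj(n,W(p,X),C[n])-q for n,X,q in obs])
    r=least_squares(f,p0,loss="soft_l1");print(r.x,np.degrees(r.x[2]));print(f(r.x).reshape(-1,2).round(1).tolist());return r.x
p=fit(obs,[.56,.17,1.8])
print("hinge",W(p,(-.013,.05,.215)),"notch",W(p,(.009,-.02,.215)))
for n,a in(("scene",[(307,198),(332,236)]),("side",[(307,220),(326,199)])):
    for q in a: print(n,q,atz(n,q,.04))
hb,_=tri([ray("scene",(318.3,192.5)),ray("side",(314.9,192.1))]);print("bt",hb,_)
hb=np.mean([atz("scene",(318.3,192.5),.17),atz("side",(314.9,192.1),.17)],0);print(hb)
for n in C: print(n,atz(n,(312.7,185.9) if n=="scene" else (309.1,200.1),.163))
for t in("mug","mouse","phone","carton","pen","pencup"):
    for n in("scene","side"):
        for d in models.pinpoint(t,n)[:1]: print(t,n,atz(n,d["point"],0),d["conf"])
E
python3 c.py
```

```text
[0.5591 0.1689 1.7643] 101.08819911709647
[[0.1, 0.4], [-0.2, -0.0], [2.1, -0.5], [-2.7, -0.9], [0.2, 0.1], [0.4, -2.3], [0.7, -0.9], [-0.9, -0.7], [-1.8, -0.3], [-3.5, 1.5], [0.4, 1.6]]
hinge [0.5126 0.1466 0.215 ] notch [0.577  0.1816 0.215 ]
scene (307, 198) [ 0.5144 -0.2689  0.04  ]
scene (332, 236) [ 0.6716 -0.2239  0.04  ]
side (307, 220) [ 0.5285 -0.2483  0.04  ]
side (326, 199) [ 0.6608 -0.2267  0.04  ]
bt [ 0.5807 -0.2429  0.1599] [np.float64(0.0010199708839536037), np.float64(0.0010199708839534604)]
[ 0.5811 -0.2466  0.17  ]
scene [ 0.5559 -0.2551  0.163 ]
side [ 0.5353 -0.2562  0.163 ]
mug scene [ 0.7903 -0.0795  0.    ] 0.64
mug side [ 0.7878 -0.0811  0.    ] 0.85
mouse scene [ 0.6663 -0.0016  0.    ] 0.76
mouse side [ 0.6971 -0.1398  0.    ] 0.63
phone scene [ 0.3846 -0.0001 -0.    ] 0.7
phone side [0.3941 0.0274 0.    ] 0.59
carton scene [ 0.5446 -0.4499  0.    ] 0.84
carton side [ 0.5315 -0.4366  0.    ] 0.72
pen scene [ 0.7624 -0.2847  0.    ] 0.43
pen side [ 0.7656 -0.2603  0.    ] 0.51
pencup scene [0.8028 0.0862 0.    ] 0.65
pencup side [0.8013 0.0869 0.    ] 0.69
```

```bash
cat > m.py <<'E'
from h import *
RK=[0.5591,0.1689,np.radians(101.1)]
def W(X,p=None):
    p=p or RK; c,s=np.cos(p[2]),np.sin(p[2]); return np.array([p[0]+c*X[0]-s*X[1],p[1]+s*X[0]+c*X[1],X[2]])
def st():
    s=monitor.sense(); M=R.from_quat(s["tcp_rot"]).as_matrix()
    print("t %.1f pos %s xyaw %.1f q6 %.2f F %s w %.3f g %.1f"%(s["clock"],np.round(s["eef_pos"],4),np.degrees(np.arctan2(M[1,0],M[0,0])),s["qpos"][5],np.round(s["force"],1),s["grip_width"],s["grasp_force"])); return s
def row(p,yaw,s=None):
    s=s or monitor.sense(); M=R.from_quat(s["tcp_rot"]).as_matrix(); a=np.radians(yaw)
    T=np.array([[np.cos(a),np.sin(a),0],[np.sin(a),-np.cos(a),0],[0,0,-1]])
    return np.round(np.r_[M.T@(np.array(p)-s["eef_pos"])/.5, R.from_matrix(M.T@T).as_rotvec()/2/np.pi],4).tolist()
E
python3 - <<'E'
from m import *
st(); p=W((.02,-.015,.34)); print(p)
print(row([.161,.5,.34],162.2)); print(row(p,191.1))
E
```

```text
t 1.3 pos [0.1606 0.4998 0.2313] xyaw 162.2 q6 1.57 F [0.5 0.1 0.3] w 0.999 g 0.0
[0.56996895 0.19141368 0.34      ]
[-0.0007, 0.0006, -0.2174, -0.0, 0.0, -0.0]
[-0.9682, -0.3368, -0.2174, -0.0, 0.0, -0.0803]
```

drive_tool:
  steps:
    - [[0,0,-0.12,0,0,0,-1],[-0.02,0,-0.217,0,0,0,-1],[-0.968,-0.337,-0.217,0,0,-0.08,-1],[-0.968,-0.337,-0.217,0,0,-0.08,-1],[-0.968,-0.337,-0.217,0,0,-0.08,-1],[-0.968,-0.337,-0.217,0,0,-0.08,-1],[-0.968,-0.337,-0.217,0,0,-0.08,-1],[-0.968,-0.337,-0.217,0,0,-0.08,-1]]

```text
clock: 2.3
eef_pos: [0.4566, 0.278, 0.34]
tcp_rot: [-0.096, 0.995, 0.0, 0.0]
force: [0.4, 0.8, 0.1]
grip_width: 0.001
grasp_force: 0.0
```

```bash
python3 - <<'E'
from m import *
st(); p=W((.02,-.015,.34)); print(row(p,191.1))
E
```

```text
t 2.3 pos [0.4566 0.278  0.34  ] xyaw -169.0 q6 0.35 F [0.4 0.8 0.1] w 0.001 g 0.0
[-0.1896, -0.2132, 0.0, 0.0001, 0.0001, -0.0003]
```

drive_tool:
  steps:
    - [[-0.19,-0.213,0,0,0,0,-1],[-0.19,-0.213,0,0,0,0,-1],[-0.19,-0.213,0,0,0,0,-1],[-0.19,-0.213,0,0,0,0,-1]]

```text
clock: 2.8
eef_pos: [0.5692, 0.1925, 0.3391]
tcp_rot: [-0.095, 0.995, 0.0, -0.001]
force: [-0.3, -0.4, -0.6]
grip_width: -0.004
grasp_force: 0.0
```

```bash
cat > w.py <<'E'
import sys
from m import *
np.set_printoptions(precision=4,suppress=True)
s=st(); c=cam("wrist"); save("wrist",sys.argv[1])
for t,X in(("notch",(.009,-.02,.215)),("hinge_axis",(-.013,.05,.215)),("hook_land",None),("rack",None)):
    for d in models.pinpoint(t,"wrist"): print(t,np.round(d["point"],1),round(d["conf"],2),atz("wrist",d["point"],.226 if t=="hook_land" else .215,c), X and (W(X),proj("wrist",W(X),c)))
for X in((0,.13,.245),(0,-.13,.245),(.018,.005,.245),(0,-.045,.245)): print(X,proj("wrist",W(X),c))
E
python3 w.py w1
```

```text
t 2.8 pos [0.5692 0.1925 0.3391] xyaw -169.1 q6 0.14 F [-0.3 -0.4 -0.6] w -0.004 g 0.0
notch [302.8 195.8] 0.57 [0.5741 0.1798 0.215 ] (array([0.577 , 0.1816, 0.215 ]), array([304.2224, 199.3929]))
hinge_axis [270.7 113.1] 0.8 [0.5115 0.1431 0.215 ] (array([0.5125, 0.1465, 0.215 ]), array([274.7479, 115.218 ]))
hook_land [272.3 154.4] 0.94 [0.5416 0.1503 0.226 ] None
rack [305.9 144.8] 0.73 [0.5309 0.1748 0.215 ] None
rack [185.7 186.2] 0.7 [0.5843 0.0811 0.215 ] None
(0, 0.13, 0.245) [283.2604 -13.4666]
(0, -0.13, 0.245) [294.7829 329.8937]
(0.018, 0.005, 0.245) [313.8584 179.5701]
(0, -0.045, 0.245) [291.797  240.9167]
```

View pics/w1.png

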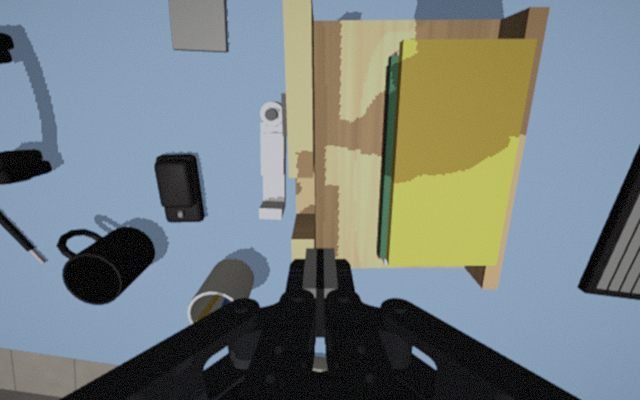

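```bash
cat > arc.py <<'E'
from m import *
s=st()
def fp(deg,gap=0,r=.063,z=.205):
    t=np.radians(deg); d=np.array([-np.sin(t),-np.cos(t)]); n=np.array([-np.cos(t),np.sin(t)])
    xy=np.array([-.013,.05])+r*d-(.0235+gap)*n; return W((*xy,z))
import sys
a=[float(v) for v in sys.argv[1:]]
if not a:
    p=W((.018,-.013,.205)); print(p,row(p,191.1))
    p=W((.018,-.013,.26)); print(p,row(p,191.1))
for v in a: print(v,row(fp(v),191.1-v,s))
E
python3 arc.py
```

```text
t 3.0 pos [0.5676 0.1942 0.3406] xyaw -168.9 q6 0.14 F [ 0.3  0.1 -0.4] w -0.001 g 0.0
[0.56839141 0.18906605 0.205     ] [0.0007, -0.0105, 0.2711, 0.0001, 0.0001, 0.0]
[0.56839141 0.18906605 0.26      ] [0.0006, -0.0105, 0.1611, 0.0001, 0.0001, 0.0]
```

drive_tool:
  steps:
    - [[0,-0.01,0.08,0,0,0,-1],[0,-0.01,0.16,0,0,0,-1],[0,-0.01,0.19,0,0,0,-1],[0,-0.01,0.22,0,0,0,-1],[0,-0.01,0.25,0,0,0,-1],[0,-0.01,0.27,0,0,0,-1],[0,-0.01,0.27,0,0,0,-1]]

```text
clock: 3.92
eef_pos: [0.5695, 0.188, 0.2042]
tcp_rot: [-0.096, 0.995, -0.0, -0.0]
force: [0.3, -0.3, 0.9]
grip_width: 0.006
grasp_force: 0.0
```

```bash
python3 arc.py -10 0 5 10 15 20 25 30 35 40
```

```text
t 3.9 pos [0.5695 0.188  0.2042] xyaw -169.0 q6 0.13 F [ 0.3 -0.3  0.9] w 0.006 g 0.0
-10.0 [0.0119, 0.0086, -0.0016, -0.0, -0.0001, -0.0281]
0.0 [0.0017, -0.0125, -0.0016, -0.0, -0.0001, -0.0003]
5.0 [-0.0019, -0.0237, -0.0016, -0.0, -0.0001, 0.0136]
10.0 [-0.0045, -0.0351, -0.0016, -0.0, -0.0001, 0.0275]
15.0 [-0.0062, -0.0467, -0.0016, -0.0, -0.0001, 0.0414]
20.0 [-0.0068, -0.0584, -0.0016, -0.0, -0.0001, 0.0553]
25.0 [-0.0064, -0.0702, -0.0016, -0.0001, -0.0001, 0.0691]
30.0 [-0.005, -0.0818, -0.0016, -0.0001, -0.0001, 0.083]
35.0 [-0.0026, -0.0933, -0.0016, -0.0001, -0.0001, 0.0969]
40.0 [0.0008, -0.1045, -0.0016, -0.0001, -0.0001, 0.1108]
```

drive_tool:
  steps:
    - [[0.002,-0.0125,0,0,0,0,-1],[0,-0.018,0,0,0,0.007,-1],[-0.002,-0.024,0,0,0,0.0136,-1],[-0.003,-0.029,0,0,0,0.02,-1],[-0.0045,-0.035,0,0,0,0.0275,-1],[-0.006,-0.041,0,0,0,0.034,-1],[-0.006,-0.047,0,0,0,0.041,-1],[-0.007,-0.058,0,0,0,0.055,-1]]

```text
clock: 4.92
eef_pos: [0.5792, 0.1609, 0.2053]
tcp_rot: [0.078, 0.997, 0.001, 0.001]
force: [0.8, 6.1, 1.3]
grip_width: -0.003
grasp_force: 2.7
```

```bash
python3 arc.py 20 25 30 35 40 45 50 55 60
```

```text
t 4.9 pos [0.5792 0.1609 0.2053] xyaw 171.0 q6 0.43 F [0.8 6.1 1.3] w -0.003 g 2.7
20.0 [0.0014, -0.002, 0.0006, 0.0003, 0.0002, -0.0002]
25.0 [-0.0023, -0.0132, 0.0006, 0.0003, 0.0002, 0.0137]
30.0 [-0.0049, -0.0246, 0.0006, 0.0003, 0.0002, 0.0276]
35.0 [-0.0066, -0.0362, 0.0006, 0.0003, 0.0002, 0.0415]
40.0 [-0.0072, -0.0479, 0.0005, 0.0003, 0.0002, 0.0554]
45.0 [-0.0068, -0.0596, 0.0005, 0.0003, 0.0001, 0.0692]
50.0 [-0.0054, -0.0713, 0.0005, 0.0003, 0.0001, 0.0831]
55.0 [-0.0029, -0.0828, 0.0005, 0.0003, 0.0001, 0.097]
60.0 [0.0005, -0.094, 0.0005, 0.0003, 0.0001, 0.1109]
```

drive_tool:
  steps:
    - [[-0.002,-0.013,0,0,0,0.0137,-1],[-0.005,-0.0245,0,0,0,0.0275,-1],[-0.0065,-0.036,0,0,0,0.0415,-1],[-0.007,-0.048,0,0,0,0.055,-1],[-0.007,-0.0595,0,0,0,0.069,-1],[-0.0055,-0.071,0,0,0,0.083,-1],[-0.003,-0.083,0,0,0,0.097,-1],[0.0005,-0.094,0,0,0,0.111,-1]]

```text
clock: 5.92
eef_pos: [0.5733, 0.1133, 0.2055]
tcp_rot: [0.415, 0.91, 0.001, 0.002]
force: [6.4, 2.2, 1.0]
grip_width: 0.003
grasp_force: 2.5
```

```bash
python3 arc.py 60 65 70 75 80 82.5 85 87.5
```

```text
t 5.9 pos [0.5733 0.1133 0.2055] xyaw 131.0 q6 1.05 F [6.4 2.2 1. ] w 0.003 g 2.5
60.0 [0.0039, -0.0009, 0.001, 0.0005, 0.0006, -0.0003]
65.0 [0.0002, -0.0121, 0.001, 0.0005, 0.0005, 0.0136]
70.0 [-0.0024, -0.0235, 0.001, 0.0005, 0.0005, 0.0275]
75.0 [-0.0041, -0.0351, 0.001, 0.0005, 0.0005, 0.0414]
80.0 [-0.0047, -0.0468, 0.0009, 0.0006, 0.0005, 0.0553]
82.5 [-0.0046, -0.0527, 0.0009, 0.0006, 0.0004, 0.0622]
85.0 [-0.0043, -0.0586, 0.0009, 0.0006, 0.0004, 0.0692]
87.5 [-0.0037, -0.0644, 0.0009, 0.0006, 0.0004, 0.0761]
```

drive_tool:
  steps:
    - [[0,-0.012,0,0,0,0.0136,-1],[-0.0025,-0.0235,0,0,0,0.0275,-1],[-0.004,-0.035,0,0,0,0.0414,-1],[-0.0045,-0.041,0,0,0,0.048,-1],[-0.0047,-0.047,0,0,0,0.055,-1],[-0.0046,-0.052,0,0,0,0.062,-1]]

```text
clock: 6.68
eef_pos: [0.5553, 0.0937, 0.2057]
tcp_rot: [0.583, 0.813, 0.0, 0.003]
force: [6.5, -1.2, 1.0]
grip_width: 0.002
grasp_force: 2.6
```

```bash
python3 arc.py 82.5 84 85 86 87 88 89 90 91 92
```

```text
t 6.7 pos [0.5553 0.0937 0.2057] xyaw 108.7 q6 1.41 F [ 6.5 -1.2  1. ] w 0.002 g 2.6
82.5 [0.0014, -0.0005, 0.0014, 0.0006, 0.0006, 0.0003]
84.0 [0.0002, -0.0038, 0.0014, 0.0006, 0.0006, 0.0045]
85.0 [-0.0005, -0.006, 0.0014, 0.0006, 0.0006, 0.0073]
86.0 [-0.0012, -0.0083, 0.0014, 0.0007, 0.0006, 0.0101]
87.0 [-0.0019, -0.0105, 0.0014, 0.0007, 0.0006, 0.0128]
88.0 [-0.0025, -0.0128, 0.0014, 0.0007, 0.0006, 0.0156]
89.0 [-0.0031, -0.0151, 0.0014, 0.0007, 0.0006, 0.0184]
90.0 [-0.0037, -0.0173, 0.0014, 0.0007, 0.0006, 0.0212]
91.0 [-0.0042, -0.0196, 0.0014, 0.0007, 0.0006, 0.024]
92.0 [-0.0046, -0.0219, 0.0014, 0.0007, 0.0006, 0.0267]
```

drive_tool:
  steps:
    - [[0,-0.004,0,0,0,0.0045,-1],[-0.0005,-0.006,0,0,0,0.0073,-1],[-0.001,-0.008,0,0,0,0.01,-1],[-0.002,-0.0105,0,0,0,0.013,-1],[-0.0025,-0.013,0,0,0,0.0156,-1],[-0.0025,-0.013,0,0,0,0.0156,-1]]

```text
clock: 7.42
eef_pos: [0.5495, 0.0903, 0.2058]
tcp_rot: [0.621, 0.784, 0.0, 0.003]
force: [5.0, -2.5, 1.6]
grip_width: 0.001
grasp_force: 2.5
```

```bash
python3 arc.py 88 89 90 91 92 93 94
```

```text
t 7.4 pos [0.5495 0.0903 0.2058] xyaw 103.2 q6 1.51 F [ 5.  -2.5  1.6] w 0.001 g 2.5
88.0 [0.0003, 0.0004, 0.0016, 0.0007, 0.0006, 0.0002]
89.0 [-0.0005, -0.0018, 0.0016, 0.0007, 0.0006, 0.003]
90.0 [-0.0013, -0.004, 0.0016, 0.0007, 0.0006, 0.0058]
91.0 [-0.002, -0.0062, 0.0016, 0.0007, 0.0006, 0.0085]
92.0 [-0.0027, -0.0085, 0.0016, 0.0007, 0.0006, 0.0113]
93.0 [-0.0033, -0.0107, 0.0015, 0.0007, 0.0006, 0.0141]
94.0 [-0.0039, -0.013, 0.0015, 0.0007, 0.0006, 0.0169]
```

drive_tool:
  steps:
    - [[-0.0005,-0.002,0,0,0,0.003,-1],[-0.001,-0.004,0,0,0,0.006,-1],[-0.001,-0.004,0,0,0,0.006,-1]]

```text
clock: 7.8
eef_pos: [0.5477, 0.0893, 0.2058]
tcp_rot: [0.636, 0.772, 0.0, 0.003]
force: [5.5, -3.2, 0.6]
grip_width: 0.005
grasp_force: 2.6
```

drive_tool:
  steps:
    - [[-0.0005,-0.002,0,0,0,0.002,-1],[-0.0005,-0.002,0,0,0,0.002,-1]]

```text
clock: 8.05
eef_pos: [0.5468, 0.0888, 0.2058]
tcp_rot: [0.641, 0.768, 0.0, 0.003]
force: [6.0, -2.5, 1.7]
grip_width: -0.001
grasp_force: 2.6
```

drive_tool:
  steps:
    - [[-0.0005,-0.002,0,0,0,0.002,-1],[-0.0005,-0.002,0,0,0,0.002,-1]]

```text
clock: 8.3
eef_pos: [0.5459, 0.0883, 0.2058]
tcp_rot: [0.646, 0.764, 0.0, 0.003]
force: [5.9, -3.5, 2.2]
grip_width: 0.003
grasp_force: 2.6
```

drive_tool:
  steps:
    - [[0,-0.002,0,0,0,0,-1],[0,-0.004,0,0,0,0,-1],[0,-0.004,0,0,0,0,-1]]

```text
clock: 8.68
eef_pos: [0.5446, 0.088, 0.2059]
tcp_rot: [0.646, 0.764, 0.001, 0.003]
force: [7.5, -3.4, 0.1]
grip_width: -0.0
grasp_force: 3.7
```

drive_tool:
  steps:
    - [[0,-0.002,0,0,0,0,-1],[0,-0.004,0,0,0,0,-1],[0,-0.004,0,0,0,0,-1]]

```text
clock: 9.05
eef_pos: [0.5441, 0.0878, 0.2061]
tcp_rot: [0.646, 0.764, 0.002, 0.004]
force: [13.4, -2.2, -0.7]
grip_width: -0.001
grasp_force: 5.6
```

drive_tool:
  steps:
    - [[0,0.02,0,0,0,0,-1],[0,0.03,0,0,0,0,-1],[0,0.03,-0.08,0,0,0,-1],[0,0.03,-0.16,0,0,0,-1],[0,0.03,-0.24,0,0,0,-1],[0,0.03,-0.32,0,0,0,1],[0,0.03,-0.32,0,0,0,1]]

```text
clock: 9.93
eef_pos: [0.5552, 0.0918, 0.3676]
tcp_rot: [0.645, 0.764, 0.002, 0.002]
force: [1.0, 0.1, 0.1]
grip_width: 0.424
grasp_force: 0.0
```

```bash
python3 w.py w2; python3 - <<'E'
from m import *
# grasp target on headphones: the grip 38mm toward world -x side or +x
u=np.array([np.cos(np.radians(12)),np.sin(np.radians(12))]); b=np.array([.581,-.2455])
for sgn in(-1,1):
    g=b+sgn*.038*u; print(sgn,g,row([*g,.35],193-90),row([*g,.35],193-90-180))
E
```

```text
t 9.9 pos [0.5552 0.0918 0.3676] xyaw 99.7 q6 1.57 F [1.  0.1 0.1] w 0.424 g 0.0
notch [360.1  87.4] 0.76 [0.5751 0.1828 0.215 ] (array([0.577 , 0.1816, 0.215 ]), array([361.9344,  89.2335]))
notch [209.3 192.3] 0.48 [0.4543 0.0677 0.215 ] (array([0.577 , 0.1816, 0.215 ]), array([361.9344,  89.2335]))
hinge_axis [278.7 120.9] 0.79 [0.5102 0.1435 0.215 ] (array([0.5125, 0.1465, 0.215 ]), array([281.7848, 117.8613]))
hook_land [278.9 155.3] 0.79 [0.5153 0.1154 0.226 ] None
(0, 0.13, 0.245) [174.0237 105.9517]
(0, -0.13, 0.245) [508.5086  97.0214]
(0.018, 0.005, 0.245) [334.242   76.9352]
(0, -0.045, 0.245) [398.8757  99.9485]
-1 [ 0.54383039 -0.25340064] [-0.6768, -0.1365, 0.027, -0.0004, 0.0, -0.0092] [-0.6768, -0.1365, 0.027, 0.0, 0.0007, 0.4908]
1 [ 0.61816961 -0.23759936] [-0.6707, 0.0153, 0.0266, -0.0004, 0.0, -0.0092] [-0.6707, 0.0153, 0.0266, 0.0, 0.0007, 0.4908]
```

View pics/w2.png

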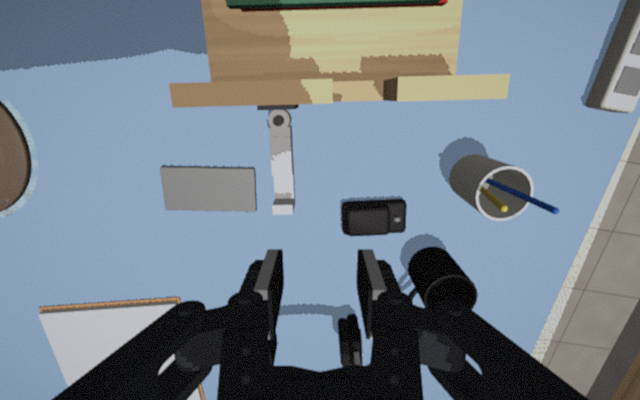

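```bash
python3 - <<'E'
from m import *
np.set_printoptions(precision=4,suppress=True)
st(); print(row([.618,-.2376,.32],192.5))
c=cam("wrist")
print("pin",atz("wrist",(279,120),.226,c))
for q,z in(((283,206.5),.237),((283,213),.204),((283,198),.237),((273,180),.217),((293,180),.217)): print(q,atz("wrist",q,z,c), np.linalg.norm(atz("wrist",q,z,c)[:2]-atz("wrist",(279,120),.226,c)[:2]))
E
```

```text
t 10.2 pos [0.5542 0.0917 0.3633] xyaw 99.7 q6 1.57 F [-0.8  0.2 -0.4] w 0.843 g 0.0
[-0.6707, 0.0152, 0.0866, -0.0003, -0.0003, -0.2578]
pin [0.5099 0.1454 0.226 ]
(283, 206.5) [0.524  0.0743 0.237 ] 0.07251417968145721
(283, 213) [0.5229 0.0558 0.204 ] 0.09057666356084379
(283, 198) [0.523 0.082 0.237] 0.06477276324114949
(273, 180) [0.5104 0.0909 0.217 ] 0.05451436373521655
(293, 180) [0.5284 0.094  0.217 ] 0.05466408549176372
```

drive_tool:
  steps:
    - [[-0.67,0.015,0.086,0,0,-0.258,0.3],[-0.67,0.015,0.086,0,0,-0.258,0.3],[-0.67,0.015,0.086,0,0,-0.258,0.3],[-0.67,0.015,0.086,0,0,-0.258,0.3],[-0.67,0.015,0.086,0,0,-0.258,0.3],[-0.67,0.015,0.086,0,0,-0.258,0.3],[-0.67,0.015,0.086,0,0,-0.258,0.3],[-0.67,0.015,0.086,0,0,-0.258,0.3]]

```text
clock: 11.18
eef_pos: [0.6179, -0.2381, 0.3198]
tcp_rot: [-0.031, 1.0, 0.001, -0.001]
force: [0.7, 0.3, 0.2]
grip_width: 0.647
grasp_force: 0.0
```

```bash
python3 - <<'E'
from m import *
np.set_printoptions(precision=4,suppress=True)
st(); print(row([.618,-.2376,.32],192.5))
E
```

```text
t 11.2 pos [ 0.6179 -0.2381  0.3198] xyaw -176.5 q6 -0.43 F [0.7 0.3 0.2] w 0.647 g 0.0
[-0.0003, 0.0009, -0.0003, 0.0002, -0.0005, -0.0249]
```

drive_tool:
  steps:
    - [[0,0,0,0,0,-0.025,0.3],[0,0,0,0,0,-0.025,0.3]]

```text
clock: 11.42
eef_pos: [0.618, -0.2372, 0.3206]
tcp_rot: [-0.106, 0.994, 0.0, -0.001]
force: [0.2, 0.1, -0.1]
grip_width: 0.655
grasp_force: 0.0
```

```bash
cat > v.py <<'E'
import sys
from m import *
np.set_printoptions(precision=4,suppress=True)
s=st(); c=cam("wrist"); save("wrist",sys.argv[1])
for t,z in(("band_top",.17),("band_grip",.163)):
    for d in models.pinpoint(t,"wrist"): print(t,np.round(d["point"],1),round(d["conf"],2),atz("wrist",d["point"],z,c))
u=np.array([np.cos(np.radians(12.5)),np.sin(np.radians(12.5))])
print(proj("wrist",np.r_[.581,-.2455,.17],c),proj("wrist",np.r_[np.array([.581,-.2455])+.038*u,.163],c))
E
python3 v.py w3
```

```text
t 11.4 pos [ 0.618  -0.2372  0.3206] xyaw -167.9 q6 -0.58 F [ 0.2  0.1 -0.1] w 0.655 g 0.0
band_top [316.4 155.4] 0.95 [ 0.5912 -0.2447  0.17  ]
band_grip [320.3 107.1] 0.73 [ 0.5497 -0.25    0.163 ]
[317.8552 144.0496] [318.2285 183.2382]
```

View pics/w3.png

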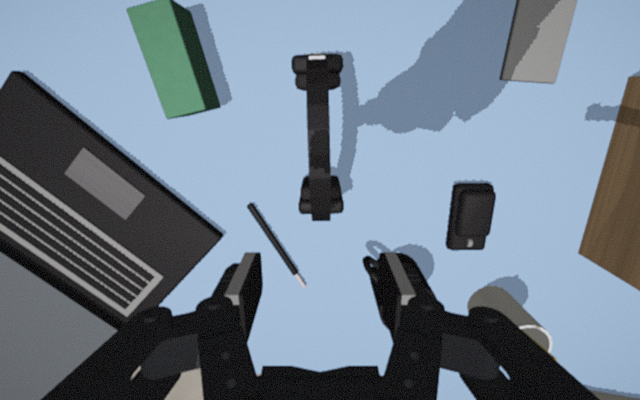

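```bash
python3 - <<'E'
from m import *
np.set_printoptions(precision=4,suppress=True)
c=cam("wrist")
for z in(.05,.07,.09,.11,.13):
    for a,b in(((317,57),(320,219)),((317,72),(321,195))):
        A,B=atz("wrist",a,z,c),atz("wrist",b,z,c); d=B-A; print(z,(A+B)/2,np.linalg.norm(d),np.degrees(np.arctan2(d[1],d[0])))
for q in((307,130),(329,130)): print(atz("wrist",q,.17,c))
E
```

```text
0.05 [ 0.598  -0.2415  0.05  ] 0.20213326161587364 13.092272305275328
0.05 [ 0.5892 -0.2427  0.05  ] 0.1518775457967341 13.93751049429314
0.07 [ 0.5952 -0.242   0.07  ] 0.19236942446533298 13.092272305275344
0.07 [ 0.5869 -0.2432  0.07  ] 0.14454125877435794 13.93751049429314
0.09 [ 0.5925 -0.2425  0.09  ] 0.1826055873147923 13.092272305275328
0.09 [ 0.5845 -0.2437  0.09  ] 0.13720497175198182 13.93751049429314
0.11 [ 0.5897 -0.2431  0.11  ] 0.1728417501642517 13.09227230527533
0.11 [ 0.5822 -0.2441  0.11  ] 0.12986868472960567 13.93751049429314
0.13 [ 0.5869 -0.2436  0.13  ] 0.16307791301371102 13.092272305275321
0.13 [ 0.5798 -0.2446  0.13  ] 0.12253239770722951 13.937510494293138
[ 0.5714 -0.2574  0.17  ]
[ 0.5673 -0.2383  0.17  ]
```

```bash
python3 - <<'E'
from m import *
st(); print(row([.625,-.2346,.2],193.5)); print(row([.625,-.2346,.142],193.5))
E
```

```text
t 11.6 pos [ 0.6182 -0.237   0.3213] xyaw -167.9 q6 -0.58 F [-0.4  0.7 -0.3] w 0.651 g 0.0
[-0.0144, 0.0018, 0.2426, 0.0001, -0.0001, -0.0038]
[-0.0145, 0.0017, 0.3586, 0.0001, -0.0001, -0.0038]
```

drive_tool:
  steps:
    - [[-0.0145,0.002,0.1,0,0,-0.004,0.3],[-0.0145,0.002,0.2,0,0,-0.004,0.3],[-0.0145,0.002,0.25,0,0,-0.004,0.3],[-0.0145,0.002,0.3,0,0,-0.004,0.3],[-0.0145,0.002,0.34,0,0,-0.004,0.3],[-0.0145,0.002,0.358,0,0,-0.004,0.3],[-0.0145,0.002,0.358,0,0,-0.004,0.3]]

```text
clock: 12.45
eef_pos: [0.625, -0.2345, 0.1424]
tcp_rot: [-0.119, 0.993, 0.0, -0.0]
force: [-0.2, 0.6, -0.6]
grip_width: 0.651
grasp_force: 0.0
```

```bash
python3 v.py w4
```

```text
t 12.4 pos [ 0.625  -0.2345  0.1424] xyaw -166.3 q6 -0.60 F [-0.2  0.6 -0.6] w 0.651 g 0.0
band_grip [317.8 109.8] 0.63 [ 0.5528 -0.2516  0.163 ]
[316.0111 192.0649] [314.7311 273.5253]
```

View pics/w4.png

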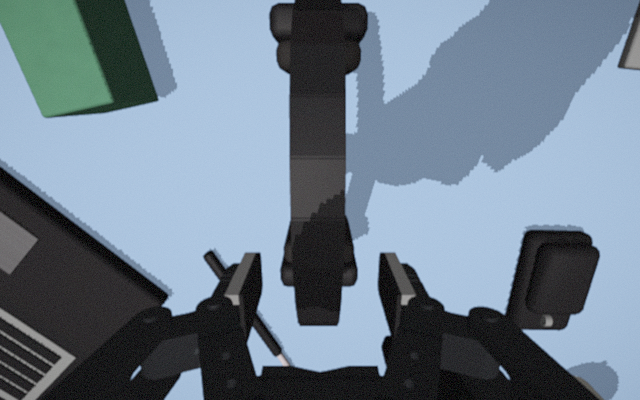

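```bash
python3 - <<'E'
from m import *
np.set_printoptions(precision=0,suppress=True)
m=eyes.camera_model("wrist");K=np.array(m["camera_matrix"]);Tc=np.array(m["T_tool_cam"])
def C(pos,yaw):
    a=np.radians(yaw);T=np.eye(4);T[:3,:3]=np.array([[np.cos(a),np.sin(a),0],[np.sin(a),-np.cos(a),0],[0,0,-1]]);T[:3,3]=pos
    return K,np.linalg.inv(T@Tc)
cs={"w3":C([.618,-.2372,.3207],192.1),"w4":C([.625,-.2345,.1424],193.7)}
u=np.array([np.cos(np.radians(13.5)),np.sin(np.radians(13.5))]);v=np.array([-u[1],u[0]])
for n,c in cs.items():
    E=np.linalg.inv(c[1]);print(n,"cam",E[:3,3].round(3),"ax",E[:3,2].round(2))
    for mx in(.580,.586,.592):
        b=np.array([mx,-.2478+(mx-.5694)*.24])
        f=lambda y,z,x=0:proj(n,np.r_[b+y*u+x*v,z],c)[1]
        print(mx,"outer top",f(-.095,.076),f(.095,.076),"inner top",f(-.057,.076),f(.057,.076),"inner bot",f(-.057,0),f(.057,0),"outer bot",f(-.095,0),f(.095,0),"mid",f(0,.174))
for s,r0 in(("w3",40),("w4",0)):
    g=cv2.imread(f"pics/{s}.png"); 
    for cx in(298,305,335,340,350): 
        d=(g[:,cx,0]<90).astype(int); e=np.flatnonzero(np.diff(d)); print(s,cx,e)
E
```

```text
w3 cam [ 1. -0.  0.] ax [ 0.  0. -1.]
0.58 outer top 41.81892179714794 208.41359660763626 inner top 79.4326111992558 179.01082587002855 inner bot 82.03415788279995 166.12786062348815 outer bot 50.9060539068653 191.4380050883566 mid 143.31259532330705
0.586 outer top 48.096016844550896 213.03029719615498 inner top 85.31269006444039 183.90216301297087 inner bot 86.93147364824623 170.32296710041837 outer bot 56.07701087261861 195.43235540410362 mid 150.30925366169353
0.592 outer top 54.30595982297114 217.60459290962885 inner top 91.13187020802138 188.74726504965219 inner bot 91.78641232245079 174.48445970524526 outer bot 61.20199803503998 199.39547107682645 mid 157.21464428195753
w4 cam [ 1. -0.  0.] ax [ 0.  0. -1.]
0.58 outer top -23.373133666846364 279.47275563094104 inner top 52.015869098193285 231.42553563914194 inner bot 63.826723506447195 198.45816316320307 outer bot 10.608152086875576 236.56654369423478 mid 192.8359812188924
0.586 outer top -10.470501982760963 286.83243939218016 inner top 63.395582971065934 239.56231340414055 inner bot 72.0254294529417 204.8479591074247 outer bot 19.58353239975584 242.48495324642647 mid 209.2526475808618
0.592 outer top 2.1647755068233985 294.0765077082926 inner top 74.55364146650821 247.5647707094358 inner bot 80.10758481713117 211.157463377583 outer bot 28.425480341052317 248.3317646819375 mid 225.14735677012686
w3 298 [ 55  87 367]
w3 305 [ 54  89 176 212 369]
w3 335 [ 53  87 175 212 369]
w3 340 [ 54  71 187 211 367]
w3 350 [366]
w4 298 [321 367]
w4 305 [324 369]
w4 335 [324 369]
w4 340 [302 367]
w4 350 [  3  71 231 285 366]
```

drive_tool:
  steps:
    - [[0,0,0,0,0,0,-1],[0,0,0,0,0,0,-1],[0,0,0,0,0,0,-1],[0,0,0,0,0,0,-1],[0,0,0,0,0,0,-1],[0,0,0,0,0,0,-1]]
  newtons: 35

```text
clock: 13.35
eef_pos: [0.6255, -0.2349, 0.1434]
tcp_rot: [-0.119, 0.993, -0.0, 0.0]
force: [-0.1, -1.4, 4.6]
grip_width: 0.226
grasp_force: 34.9
```

drive_tool:
  steps:
    - [[0,0,-0.01,0,0,0,-1],[0,0,-0.03,0,0,0,-1],[0,0,-0.07,0,0,0,-1],[0,0,-0.12,0,0,0,-1],[0,0,-0.17,0,0,0,-1],[0,0,-0.22,0,0,0,-1],[0,0,-0.22,0,0,0,-1]]

```text
clock: 14.22
eef_pos: [0.626, -0.2349, 0.255]
tcp_rot: [-0.119, 0.993, -0.001, 0.002]
force: [1.5, -0.4, -1.8]
grip_width: 0.226
grasp_force: 34.4
```

```bash
python3 - <<'E'
from m import *
s=st()
# band_top offset from TCP: tool x=+37mm (towards image up / world -x), height .17-.1424
u=np.array([np.cos(np.radians(11.1)),np.sin(np.radians(11.1))])
for r,z in((.120,.252),(.045,.252)):
    h=np.array([.5115,.1455]); d=np.array([np.cos(np.radians(-78.9)),np.sin(np.radians(-78.9))])
    t=h+r*d+.037*u; print(r,t,row([*t,z],191.1))
# attempt lever estimate
v=[monitor.sense()["moment"] for _ in range(3)];print(v, s["moment"])
E
```

```text
t 14.2 pos [ 0.626  -0.2349  0.255 ] xyaw -166.3 q6 -0.60 F [ 1.5 -0.4 -1.8] w 0.226 g 34.4
0.12 [0.57091046 0.03486819] [-0.0206, 0.5502, 0.0049, -0.0003, 0.0005, 0.0072]
0.045 [0.55647132 0.10846514] [-0.0274, 0.7001, 0.0047, -0.0003, 0.0005, 0.0072]
[array([ 0.05601473, -0.13643493,  0.01843277]), array([ 0.05601473, -0.13643493,  0.01843277]), array([ 0.05601473, -0.13643493,  0.01843277])] [ 0.05601473 -0.13643493  0.01843277]
```

drive_tool:
  steps:
    - [[-0.002,0.05,0,0,0,0.001,-1],[-0.005,0.14,0,0,0,0.002,-1],[-0.01,0.25,0,0,0,0.003,-1],[-0.015,0.36,0,0,0,0.004,-1],[-0.018,0.46,0,0,0,0.005,-1],[-0.02,0.54,0,0,0,0.006,-1],[-0.025,0.6,0,0,0,0.007,-1],[-0.0255,0.63,0,0,0,0.0072,-1]]

```text
clock: 15.22
eef_pos: [0.5623, 0.0757, 0.2516]
tcp_rot: [-0.098, 0.995, -0.0, -0.001]
force: [-0.2, -1.4, -2.0]
grip_width: 0.222
grasp_force: 34.6
```

```bash
cat > k.py <<'E'
import sys
from m import *
s=st(); M=R.from_quat(s["tcp_rot"]).as_matrix()
u=M[:2,0]; bt=np.array(s["eef_pos"])+M@np.array([.037,0,-.0276])
h=np.array([.5115,.1455]); d=np.array([np.cos(np.radians(-78.9)),np.sin(np.radians(-78.9))]); q=bt[:2]-h
print("band_top",bt.round(4),"r %.4f lat %.4f under %.4f"%(q@d, q@np.array([-d[1],d[0]]), bt[2]-.004),"F hook-out %.1f"%(np.array(s["force"])[:2]@d))
u2=np.array([np.cos(np.radians(11.1)),np.sin(np.radians(11.1))])
for r in map(float,sys.argv[2:]):
    t=h+r*d+.037*u2; print(r,row([*t,float(sys.argv[1])-.0236],191.1))
E
python3 k.py .231 .040; python3 - <<'E'
from m import *
c=cam("wrist");save("wrist","w5")
E
```

```text
t 15.2 pos [0.5623 0.0757 0.2516] xyaw -168.8 q6 -0.06 F [-0.2 -1.4 -2. ] w 0.222 g 34.6
band_top [0.526  0.0686 0.2793] r 0.0783 lat -0.0006 under 0.2753 F hook-out 1.3
0.04 [-0.0015, 0.0765, 0.0884, 0.0, -0.0003, 0.0003]
```

View pics/w5.png

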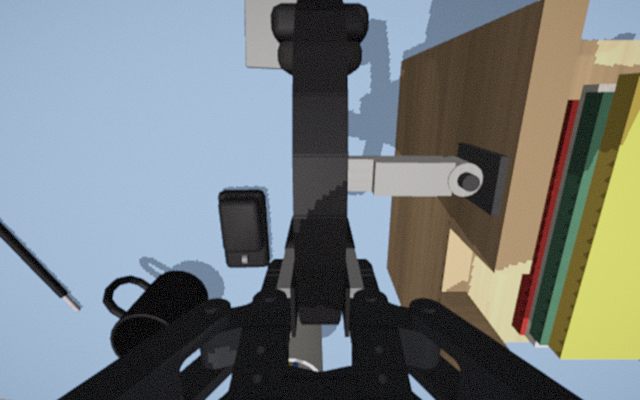

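```bash
python3 - <<'E'
from m import *
np.set_printoptions(precision=4,suppress=True)
s=st();c=cam("wrist")
h=np.array([.5115,.1455]); d=np.array([np.cos(np.radians(-78.9)),np.sin(np.radians(-78.9))]); l=np.array([-d[1],d[0]])
for n,q,z in(("pin",(466,180),.226),("land in",(430,156),.226),("land in2",(430,195.5),.226),("step",(374,156),.226),("step2",(374,195),.226),("dip",(360,157),.217),("dip2",(360,191),.217)):
    p=atz("wrist",q,z,c)[:2]; print(n,p,"r %.4f lat %.4f"%((p-h)@d,(p-h)@l))
M=R.from_quat(s["tcp_rot"]).as_matrix(); print(proj("wrist",np.array(s["eef_pos"])+M@np.array([.037,0,-.0276-.004]),c))
E
```

```text
t 15.3 pos [0.5621 0.0766 0.2518] xyaw -168.8 q6 -0.06 F [-0.7  1.9 -3.2] w 0.229 g 34.6
pin [0.5111 0.147 ] r -0.0015 lat -0.0001
land in [0.5025 0.1244] r 0.0190 lat -0.0129
land in2 [0.5231 0.1307] r 0.0168 lat 0.0086
step [0.5081 0.0958] r 0.0481 lat -0.0129
step2 [0.5287 0.101 ] r 0.0470 lat 0.0083
dip [0.5114 0.0902] r 0.0542 lat -0.0107
dip2 [0.5303 0.0947] r 0.0535 lat 0.0087
[316.8574 217.4156]
```

drive_tool:
  steps:
    - [[0,0.04,0,0,0,0,-1],[0.0015,0.07,0,0,0,0,-1],[0.0015,0.072,0,0,0,0,-1],[0.0015,0.072,0.03,0,0,0,-1],[0.0015,0.072,0.06,0,0,0,-1],[0.0015,0.072,0.075,0,0,0,-1],[0.0015,0.072,0.086,0,0,0,-1],[0.0015,0.072,0.086,0,0,0,-1]]

```text
clock: 16.27
eef_pos: [0.5552, 0.1094, 0.2094]
tcp_rot: [-0.097, 0.995, -0.0, -0.0]
force: [-0.5, -0.7, -2.5]
grip_width: 0.222
grasp_force: 34.7
```

```bash
python3 k.py .231 .042 .055 .06; python3 - <<'E'
from m import *
for i in range(4):
    eyes.get_image("side"); s=monitor.sense(); print(np.round(s["force"],2),np.round(s["moment"],3))
E
```

```text
t 16.3 pos [0.5552 0.1094 0.2094] xyaw -168.9 q6 0.00 F [-0.5 -0.7 -2.5] w 0.222 g 34.7
band_top [0.5189 0.1023 0.237 ] r 0.0438 lat -0.0010 under 0.2330 F hook-out 0.6
0.042 [-0.0021, 0.0037, 0.004, -0.0, -0.0001, -0.0]
0.055 [-0.0021, -0.0223, 0.004, -0.0, -0.0001, -0.0]
0.06 [-0.0021, -0.0323, 0.004, -0.0, -0.0001, -0.0]
[ 0.04  0.29 -2.19] [ 0.025 -0.042 -0.033]
[-0.63  0.19 -2.04] [ 0.017 -0.061  0.018]
[ 0.84 -0.08 -3.02] [ 0.003 -0.107  0.023]
[-0.08  0.27 -2.38] [-0.015 -0.055 -0.   ]
```

drive_tool:
  steps:
    - [[0,0,0.004,0,0,0,-1],[0,-0.004,0.004,0,0,0,-1],[0,-0.008,0.004,0,0,0,-1],[0,-0.012,0.004,0,0,0,-1],[0,-0.016,0.004,0,0,0,-1],[0,-0.02,0.004,0,0,0,-1],[0,-0.02,0.004,0,0,0,-1]]

```text
clock: 17.35
eef_pos: [0.5573, 0.0996, 0.2078]
tcp_rot: [-0.097, 0.995, 0.0, 0.0]
force: [0.6, -0.2, -2.4]
grip_width: 0.224
grasp_force: 34.7
```

drive_tool:
  steps:
    - [[0,-0.002,0,0,0,0,-1],[0,-0.004,0,0,0,0,-1],[0,-0.006,0,0,0,0,-1],[0,-0.006,0,0,0,0,-1]]

```text
clock: 17.85
eef_pos: [0.5579, 0.0968, 0.2078]
tcp_rot: [-0.097, 0.995, -0.0, 0.0]
force: [-0.4, -0.1, -2.4]
grip_width: 0.224
grasp_force: 34.7
```

drive_tool:
  steps:
    - [[0,-0.002,0,0,0,0,-1],[0,-0.004,0,0,0,0,-1],[0,-0.004,0,0,0,0,-1]]

```text
clock: 18.23
eef_pos: [0.5583, 0.0948, 0.2078]
tcp_rot: [-0.097, 0.995, -0.0, -0.0]
force: [-0.8, -0.1, -2.0]
grip_width: 0.229
grasp_force: 34.7
```

drive_tool:
  steps:
    - [[0,-0.002,0,0,0,0,-1],[0,-0.004,0,0,0,0,-1],[0,-0.004,0,0,0,0,-1]]

```text
clock: 18.6
eef_pos: [0.5587, 0.0928, 0.2078]
tcp_rot: [-0.097, 0.995, 0.0, 0.0]
force: [0.0, 0.2, -1.5]
grip_width: 0.22
grasp_force: 34.7
```

drive_tool:
  steps:
    - [[0,-0.002,0,0,0,0,-1],[0,-0.004,0,0,0,0,-1],[0,-0.004,0,0,0,0,-1]]

```text
clock: 18.98
eef_pos: [0.559, 0.0909, 0.2078]
tcp_rot: [-0.097, 0.995, 0.0, -0.0]
force: [0.2, -0.4, -2.4]
grip_width: 0.226
grasp_force: 34.7
```

drive_tool:
  steps:
    - [[0,-0.002,0,0,0,0,-1],[0,-0.004,0,0,0,0,-1],[0,-0.004,0,0,0,0,-1]]

```text
clock: 19.35
eef_pos: [0.5593, 0.0901, 0.2078]
tcp_rot: [-0.097, 0.995, 0.001, -0.0]
force: [-0.9, 4.4, -3.6]
grip_width: 0.224
grasp_force: 34.8
```

drive_tool:
  steps:
    - [[0,-0.002,0,0,0,0,-1],[0,-0.004,0,0,0,0,-1],[0,-0.004,0,0,0,0,-1]]

```text
clock: 19.73
eef_pos: [0.5593, 0.0899, 0.2077]
tcp_rot: [-0.097, 0.995, 0.003, -0.0]
force: [-1.1, 12.0, -3.6]
grip_width: 0.227
grasp_force: 34.9
```

drive_tool:
  steps:
    - [[0,0.006,0,0,0,0,-1],[0,0.011,0,0,0,0,-1],[0,0.011,0,0,0,0,-1],[0,0.011,0,0,0,0,-1]]

```text
clock: 20.23
eef_pos: [0.5588, 0.0921, 0.2078]
tcp_rot: [-0.097, 0.995, -0.0, 0.0]
force: [-0.5, 0.2, -3.0]
grip_width: 0.222
grasp_force: 35.1
```

drive_tool:
  steps:
    - [[0,0,0.004,0,0,0,-1],[0,0,0.008,0,0,0,-1],[0,0,0.012,0,0,0,-1],[0,0,0.014,0,0,0,-1],[0,0,0.014,0,0,0,-1]]

```text
clock: 20.85
eef_pos: [0.5587, 0.0924, 0.2007]
tcp_rot: [-0.097, 0.995, -0.0, -0.0]
force: [0.5, 0.0, -2.7]
grip_width: 0.226
grasp_force: 35.1
```

drive_tool:
  steps:
    - [[0,0,0.003,0,0,0,-1],[0,0,0.006,0,0,0,-1],[0,0,0.006,0,0,0,-1]]

```text
clock: 21.22
eef_pos: [0.5587, 0.0924, 0.1976]
tcp_rot: [-0.097, 0.995, -0.0, -0.0]
force: [-0.3, 0.9, -1.7]
grip_width: 0.228
grasp_force: 35.1
```

drive_tool:
  steps:
    - [[0,0,0.002,0,0,0,-1],[0,0,0.004,0,0,0,-1],[0,0,0.004,0,0,0,-1]]

```text
clock: 21.6
eef_pos: [0.5587, 0.0924, 0.1957]
tcp_rot: [-0.097, 0.995, 0.0, -0.0]
force: [0.8, 0.7, -2.4]
grip_width: 0.229
grasp_force: 35.1
```

drive_tool:
  steps:
    - [[0,0,0.002,0,0,0,-1],[0,0,0.003,0,0,0,-1],[0,0,0.003,0,0,0,-1]]

```text
clock: 21.98
eef_pos: [0.5589, 0.0924, 0.1948]
tcp_rot: [-0.097, 0.995, 0.0, 0.0]
force: [-1.2, 0.2, 0.5]
grip_width: 0.225
grasp_force: 35.6
```

drive_tool:
  steps:
    - [[0,0,0.002,0,0,0,-1],[0,0,0.002,0,0,0,-1]]

```text
clock: 22.22
eef_pos: [0.5589, 0.0924, 0.1942]
tcp_rot: [-0.097, 0.995, 0.0, 0.001]
force: [-2.2, -0.9, 5.3]
grip_width: 0.228
grasp_force: 36.1
```

drive_tool:
  steps:
    - [[0,0,-0.0015,0,0,0,-1],[0,0,-0.0015,0,0,0,-1]]
  newtons: 20

```text
clock: 22.48
eef_pos: [0.5589, 0.0924, 0.1944]
tcp_rot: [-0.097, 0.995, 0.0, 0.0]
force: [-1.3, -0.4, 3.4]
grip_width: 0.224
grasp_force: 35.9
```

```bash
python3 - <<'E'
from m import *
st(); i=save("wrist","w6"); j=eyes.get_image("side"); k=eyes.get_image("scene")
f=lambda i,x,y:cv2.resize(i[y:y+80,x:x+107],(400,300),interpolation=cv2.INTER_CUBIC)
cv2.imwrite("pics/c6.png",np.vstack([np.hstack([f(j,180,110),f(k,370,90)]),np.hstack([cv2.resize(i,(400,250)),np.zeros((250,400,3),np.uint8)])])[:,:,::-1])
E
```

```text
t 22.5 pos [0.5589 0.0924 0.1944] xyaw -168.9 q6 -0.03 F [-1.3 -0.4  3.4] w 0.224 g 35.9
```

View pics/c6.png

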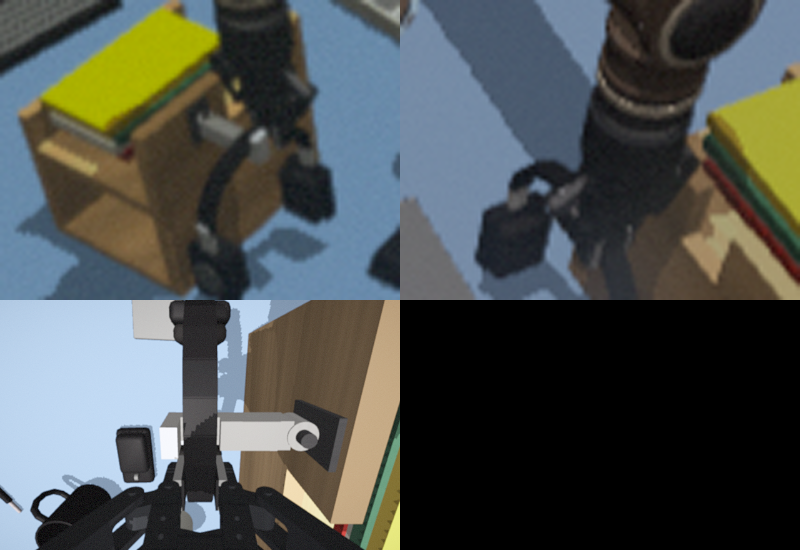

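```bash
python3 - <<'E'
import cv2,numpy as np
g=cv2.cvtColor(cv2.imread("pics/w6.png"),cv2.COLOR_BGR2GRAY).astype(int); h=cv2.imread("pics/w6.png").astype(int)
for c in(270,276,282,365,380,400,420): 
    sat=h[:,c].max(1)-h[:,c].min(1); m=np.flatnonzero((sat<25)&(g[:,c]>120)&(np.arange(400)>150)&(np.arange(400)<270)); print(c,m.min() if len(m) else 0,m.max() if len(m) else 0,g[170:256:6,c])
p=g[80:240,296:330].mean(1); e=np.abs(np.diff(p)); print([(i+80,round(e[i],1)) for i in np.argsort(-e)[:12]])
E
```

```text
270 180 254 [216 213 120 126 122 126 250 249 248 248 248 248 247 247 239]
276 180 254 [215 215 123 126 122 125 251 248 248 248 248 248 248 248 238]
282 180 254 [214 215 123 121 124 120 249 247 246 248 250 252 252 250 209]
365 180 240 [153 157 124 125 171 210 208 208 208 208 208 207 216 212 214]
380 180 240 [214 214 120 127 173 209 210 210 210 209 209 209 215 214 215]
400 181 241 [ 71  79 128 128 160 209 209 207 209 209 208 208 108  95  99]
420 181 241 [ 88  92 129 129 161 209 205 207 208 210 207 206 127 117 112]
[(np.int64(157), np.float64(8.5)), (np.int64(219), np.float64(7.4)), (np.int64(154), np.float64(7.2)), (np.int64(158), np.float64(7.1)), (np.int64(153), np.float64(6.9)), (np.int64(215), np.float64(6.1)), (np.int64(218), np.float64(5.4)), (np.int64(95), np.float64(5.4)), (np.int64(96), np.float64(4.9)), (np.int64(156), np.float64(4.9)), (np.int64(209), np.float64(4.2)), (np.int64(199), np.float64(4.1))]
```

drive_tool:
  steps:
    - [[0,0,0,0,0,0,0.0],[0,0,0,0,0,0,0.0],[0,0,0,0,0,0,0.1],[0,0,0,0,0,0,0.1],[0,0,0,0,0,0,0.1],[0,0,0,0,0,0,0.1]]

```text
clock: 23.38
eef_pos: [0.5587, 0.0924, 0.194]
tcp_rot: [-0.097, 0.995, 0.0, -0.0]
force: [-0.7, 0.4, -0.9]
grip_width: 0.551
grasp_force: 0.0
```

drive_tool:
  steps:
    - [[0,0,-0.02,0,0,0,0.1],[0,0,-0.06,0,0,0,0.1],[0,0,-0.12,0,0,0,0.1],[0,0,-0.2,0,0,0,0.1],[-0.05,0,-0.28,0,0,0,0.1],[-0.05,0,-0.28,0,0,0,0.1]]

```text
clock: 24.12
eef_pos: [0.5855, 0.0976, 0.3377]
tcp_rot: [-0.097, 0.995, 0.0, 0.003]
force: [0.1, -0.2, -1.2]
grip_width: 0.554
grasp_force: 0.0
```

```bash
python3 - <<'E'
from m import *
st(); i=save("wrist","w7"); j=eyes.get_image("side"); k=eyes.get_image("scene")
f=lambda i,x,y:cv2.resize(i[y:y+80,x:x+107],(400,300),interpolation=cv2.INTER_CUBIC)
cv2.imwrite("pics/c7.png",np.vstack([np.hstack([f(j,180,110),f(k,370,90)]),np.hstack([cv2.resize(i,(400,250)),np.zeros((250,400,3),np.uint8)])])[:,:,::-1])
E
```

```text
t 24.1 pos [0.5855 0.0976 0.3377] xyaw -168.9 q6 -0.03 F [ 0.1 -0.2 -1.2] w 0.554 g 0.0
```

View pics/c7.png

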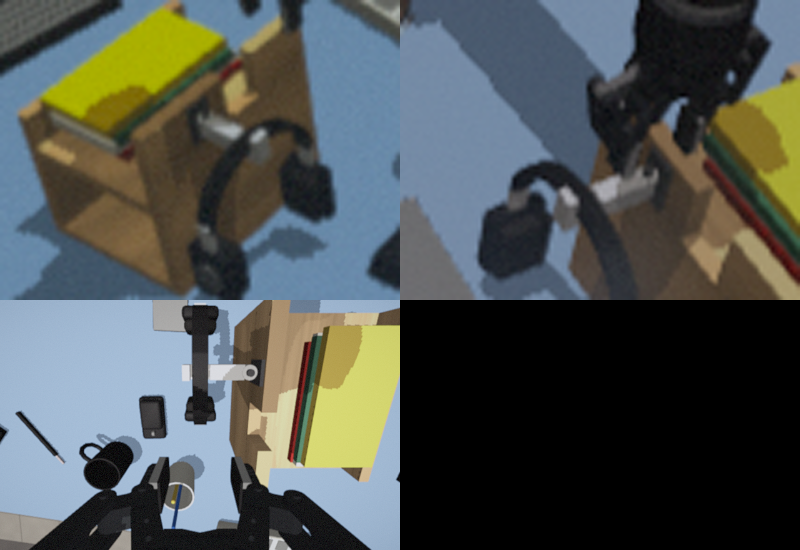

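drive_tool:
  steps:
    - [[-0.02,0,-0.04,0,0,0,0.1],[-0.02,0,-0.04,0,0,0,0.1],[-0.02,0,-0.04,0,0,0,0.1],[-0.02,0,-0.04,0,0,0,0.1],[-0.02,0,-0.04,0,0,0,0.1],[-0.02,0,-0.04,0,0,0,0.1],[-0.02,0,-0.04,0,0,0,0.1],[-0.02,0,-0.04,0,0,0,0.1]]

```text
clock: 25.28
eef_pos: [0.5931, 0.0992, 0.3541]
tcp_rot: [-0.097, 0.995, -0.0, 0.0]
force: [1.1, 0.7, 0.2]
grip_width: 0.55
grasp_force: 0.0
```

```bash
python3 - <<'E'
from m import *
st(); a=eyes.get_image("side").astype(int)
for _ in range(4): b=eyes.get_image("side").astype(int)
d=np.abs(a-b)[110:190,180:287].max(2); print("changed px",(d>40).sum())
print(ctrl.finish_job())
E
```

```text
t 25.3 pos [0.5931 0.0992 0.3541] xyaw -168.9 q6 -0.03 F [1.1 0.7 0.2] w 0.550 g 0.0
changed px 0
the job is handed in; nothing more can be done
None
```

The job is handed in at about 25 s: the hook is swung out to its stop, and the black headphones hang straight and still by the middle of the headband in the dip, with the gripper clear. One push while feeling for the raised end read about 12 N, slightly over the 1 kg limit for the headphones.

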